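# Drive the stuck bush out of the biscuit press

## Robot

A 6-joint arm with a two-finger parallel gripper is mounted at the origin on a cart in front of the work surface, level with it; the furniture and walls round the work are solid. World frame = base frame: x ahead of the robot, y to its left, z up, the work surface at z = 0. Lengths are in m, angles in rad, forces in N, time in s.
With the tool pointing down it reaches from about 0.3 to 0.775 m from the base axis. Payload 14.6 kg.
Tool frame: the origin (TCP) lies at the very end of the fingers, on their centre line; the grasp point (between the pads) lies 19 mm behind it (manip.grip_depth is the distance from the TCP to the grasp point, in m); z points along the fingers, y is the line along which they close (so a half turn about z gives the same grasp; the last joint's range is limited). The gripper opens to 85 mm and grips with 20 to 120 N. Pads are 22 mm wide; open, the fingers measure 114 mm over their backs; the gripper's body (76 mm by 85 mm) begins 54 mm behind the grasp point. The pads swing forward as they close: fully open they stand 13 mm farther back than shut.
Start: joints at [1.083, 0.3, 1.521, -0, 1.321, -0.067], TCP at [0.225, 0.502, 0.231] pointing down, gripper open.
Joint ranges: [-3.03, 3.03], [-0.79, 2.21], [0.23, 2.52], [-1.04, 4.18], [0, 3.07], [-2.55, 2.55]. Speed limits (rad/s): [2.22, 2.22, 2.57, 3.14, 3.14, 3.14].

## Interface

Orientations are given as a rotation vector (axis times angle).
In Python, from station import manip, fingers, vision, job gives the robot as it stands. Calls block until the motion is done:
- manip.move_to(position, orientation): joint-space move of the TCP to a pose.
- manip.movel(position, vel=0.15, attitude=None): straight line of the TCP; attitude=None keeps the orientation; vel is the mean speed in m/s.
- manip.move_joints(angles): joint-space move.
- fingers.gripper_open() and fingers.close_gripper(): open the fingers fully, or close them until they stop; the grip force is fixed at half the most.
- manip.hold(seconds).
- manip.solve_ik(position, orientation): joint angles nearest the present ones, or None.
- vision.read_camera(name): name is "scene" or "top"; returns a dict with "image" (480x640x3 uint8, red, green, blue), "fx", "fy", "cx", "cy" (pixels), "camera_from_world" (4x4, takes a point from world to camera coordinates). Camera axes: x right, y down, z forward; pixel columns grow to the right and rows downward; lengths in m; the calibration is good to about 2 mm. A picture is of the moment at which its call begins. There is no depth.
A pose or a line that the arm cannot do raises manip.MotionError and nothing moves.
- job.finish_job(): hands the job in; it is judged then, once.
Readings, each from a call of its own:
- manip.get_time_s(): time.
- manip.get_joints(): joint angles.
- manip.get_qvel(): joint speeds.
- manip.get_effort(): joint torques, N m.
- manip.get_position(): TCP position.
- manip.get_tcp_rot(): TCP orientation.
- manip.get_wrist_force(): force on the tool from outside, world axes, zero at the start.
- manip.get_wrist_torque(): the same for the moment, N m.
- manip.get_opening(): finger opening in m.
- manip.get_finger_force(): force on a finger pad.
Only numpy, scipy, OpenCV 4.12 (cv2) and the standard library are available. Lean on these libraries where they do the work, as an engineer would, in place of code of your own. Each camera call takes 0.05 s, during which the arm holds its last target. There are 200 camera calls.

## Task

The round nylon bush is stuck in the lower end of the upright biscuit-press barrel. Take the wooden pusher from its rest block, feel its tip down through the funnel on top of the barrel (the funnel is clamped a few millimetres off centre, so never lean hard on it) and press the bush slowly and gently out of the bottom so that it drops into the tray below. Then stand the pusher back in the hole of its rest block and let go, leaving the jam jar, salt shaker and espresso cup where they are.

Things in the scene. Friction and masses are not known exactly. Their poses are not given: they have to be found in the camera images.
- press_stand: Fixed grey tray, 150 x 130 mm, rim 20 mm high, floor 8 mm above the origin; two thin steel posts at its y = -50 and +50 mm hold an upright aluminium barrel over its centre. Origin: centre of the tray's underside, z up. The barrel (bore 38 mm) runs from 46 mm (open mouth) to 88 mm above it. Pressing the pusher on stand, barrel or funnel with over 15 N is forcing it.
- funnel_nominal (a point): Point on the STAND's axis at the height of the funnel's rim, 122 mm over the stand's origin. Funnel on the barrel: bore 21.4 mm from 100 to 112 mm height (wider below), then a cone widening to 37.4 mm at 122 mm. Clamped rigidly off centre: its axis stands 3.5 to 5 mm from the stand's, in any direction; this point does not show it. The cone pushes a touching tip towards the funnel's true axis.
- bush: White nylon bush, a cylinder 36 mm wide, 24 mm tall; origin at the centre of its underside, z along its axis. Stuck in the barrel, underside 54 to 58 mm over the stand's origin. Moves under a push of about 8 to 18 N, off centre too; over 25 N is forcing it. Drops into the tray once its top is at about 61 mm; the pusher's tip need not go below 55 mm.
- pusher: Wooden pusher standing tip down in its rest: round shaft 18 mm wide and 90 mm long, the tip chamfered 1.5 mm wide and 2 mm high, then a square handle 26 x 26 mm from 90 to 140 mm above the tip, its faces square to the pusher's own x and y. Origin at the centre of the tip's end face, z up the shaft. About 60 g.
- rest: Fixed dark wooden block 64 x 64 x 50 mm, origin at the centre of its underside, z up. In its top centre is a hole 22 mm in diameter and 42 mm deep (floor 8 mm above the origin) with a 3 mm chamfer, in which the pusher stands upright, tip down.
- jam_jar: Jam jar, 62 mm wide and 85 mm tall, origin at the centre of its underside; a bystander.
- salt_shaker: Salt shaker, 44 mm wide and 90 mm tall, origin at the centre of its underside; a bystander.
- espresso_cup: Small cup with handle, 64 x 89 x 48 mm, origin at the centre of its underside; a bystander.
Not all that is in view belongs to the job. Of the things shaped like the pusher, the wooden one is meant.

How it is judged:
On the way, in this order (a step that is already met when the one before it is completed fails the run):
1. the pusher's tip is inside the funnel's guide tube, the bush still in the barrel (z of pusher in the frame of press_stand below 0.105 m and horizontal distance between pusher and press_stand below 0.01 m and z of bush in the frame of press_stand above 0.045 m), for 0.05 s.
2. the bush has dropped out of the barrel while the pusher stands in the bore (z of bush in the frame of press_stand below 0.035 m and z of pusher in the frame of press_stand below 0.085 m and horizontal distance between pusher and press_stand below 0.01 m), for 0.05 s.
At the end, for the whole second after the job is handed in: The bush lies at rest in the tray, free of the barrel (origin under 35 mm above the stand's, within 75 mm of its axis). The pusher stands released and at rest, tip down, in its rest block's hole (tip within 6 mm of the hole's axis, 5 mm of its floor; lean under 0.15 rad) (z of bush in the frame of press_stand below 0.035 m and horizontal distance between bush and press_stand below 0.075 m and linear speed of each of bush, pusher below 0.02 m/s and horizontal distance between pusher and rest below 0.006 m and z of pusher in the frame of rest below 0.013 m and angle between pusher's own z axis and vertical below 0.15 rad); the robot touches nothing.
It fails at once if the pusher is pressed on the stand, barrel or funnel with more than 15 N (contact force between pusher and press_stand above 15 N).
It fails at once if the pusher is pressed on the bush with more than 25 N (contact force between pusher and bush above 25 N).
It fails at once if the jam jar, salt shaker or espresso cup is moved by more than 20 mm (distance of any of jam_jar, salt_shaker, espresso_cup from where it was at the start of the episode above 0.02 m).
It also fails if it takes over 64 s, if anything falls off the work surface, if the arm or the gripper's body presses on something with over 40 N, if the wrist force passes 120 N, or if a joint passes its speed limit or range.

## Working session

There is one attempt and no reset: what is moved stays moved. The work goes in short steps, each a Python script; the robot and the scene stay as the last script left them, time stands still between calls to the robot, and variables do not carry over. Pictures are saved under pics/ and viewed, at most 10 in all, crops included, and the job is handed in when it is done.

```bash
ls; mkdir -p pics; python3 - <<'E'
from station import manip,fingers,vision,job
import cv2,numpy as np,pickle
d={}
for n in("scene","top"):
    c=vision.read_camera(n); d[n]=c
    cv2.imwrite(f"pics/{n}0.png",c["image"][:,:,::-1])
    print(n,c["fx"],c["fy"],c["cx"],c["cy"],np.round(c["camera_from_world"],3).tolist())
pickle.dump(d,open("cams0.pkl","wb"))
print(manip.get_time_s(),manip.get_tcp_rot(),manip.get_wrist_force())
E
```

```text
pics
scene 464.03667250917084 464.03667250917084 318.24765795975424 241.5153488948815 [[0.71, -0.704, 0.02, -0.433], [-0.312, -0.34, -0.887, 0.258], [0.631, 0.624, -0.461, 0.615], [0.0, 0.0, 0.0, 1.0]]
top 521.2564308270835 521.2564308270835 319.99506105225487 231.9591429292875 [[-0.081, -0.997, 0.007, 0.032], [-0.971, 0.078, -0.226, 0.596], [0.224, -0.025, -0.974, 0.874], [0.0, 0.0, 0.0, 1.0]]
0.1 [-6.56046456e-01 -3.07200888e+00  1.61807214e-03] [-0.17660401 -1.45550396 -0.03231141]
```

View pics/scene0.png

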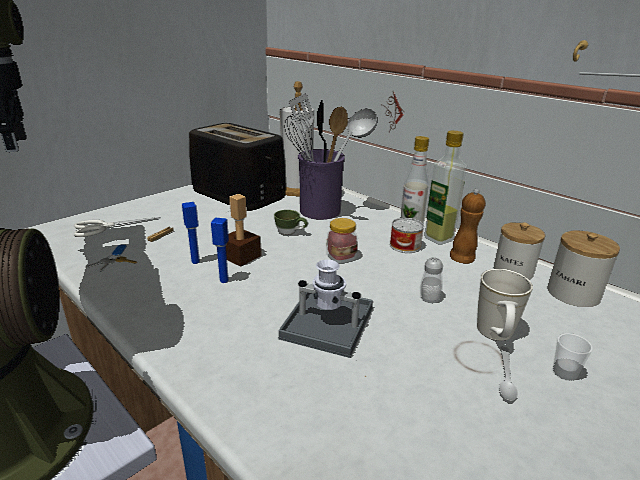

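View pics/top0.png

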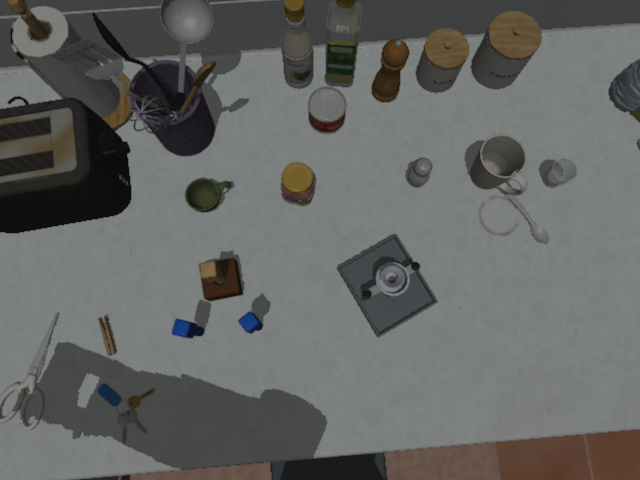

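The scene shows the stand at (328,310) and the wooden pusher in its dark block at (238,225). In the top view the stand is at (390,283) and the pusher's handle at (212,270). Things that could be taken for the pusher:
- Wooden one: scene (238,215), top (212,270).
- Blue one: scene (191,232), top (184,328).
- Blue one: scene (221,250), top (250,322).

I choose the wooden one and check it in a close crop.

```bash
python3 - <<'E'
import cv2,numpy as np
t=cv2.imread("pics/top0.png");s=cv2.imread("pics/scene0.png")
z=lambda im,x,y,w,h:cv2.resize(im[y:y+h,x:x+w],(400,300),interpolation=cv2.INTER_CUBIC)
a=np.vstack([np.hstack([z(t,180,245,80,60),z(t,328,230,120,90+20)[:300]]),np.hstack([z(s,200,190,100,75),z(s,270,255,120,90+15)])])
cv2.imwrite("pics/crop0.png",a)
E
```

```text
(no output)
```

View pics/crop0.png

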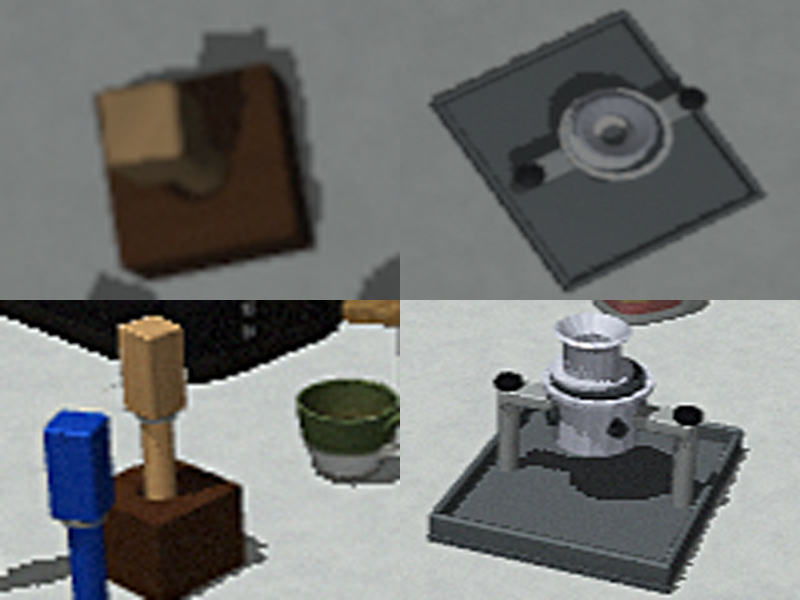

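The crop confirms the choice: the wooden pusher stands in the dark block, handle top face at about (208.5,269.5) in the top view. The funnel sits on the barrel between the posts, with its rim at about (391.5,277) in top and (328,266) in scene.

```bash
cat > h.py <<'E'
import numpy as np,cv2,pickle
def ray(c,p):
    M=np.array(c["camera_from_world"]);R=M[:3,:3];o=-R.T@M[:3,3]
    return o,R.T@np.array([(p[0]-c["cx"])/c["fx"],(p[1]-c["cy"])/c["fy"],1.])
def onz(c,p,z):
    o,d=ray(c,p);return o+d*(z-o[2])/d[2]
def proj(c,X):
    v=(np.array(c["camera_from_world"])@np.r_[X,1])[:3]
    return np.array([c["cx"]+c["fx"]*v[0]/v[2],c["cy"]+c["fy"]*v[1]/v[2]])
def blob(mask,near):
    n,l,s,ce=cv2.connectedComponentsWithStats(mask.astype(np.uint8))
    k=1+np.argmin(np.linalg.norm(ce[1:]-near,axis=1)+1e3*(s[1:,4]<40));return l==k
E
python3 - <<'E'
from h import *
d=pickle.load(open("cams0.pkl","rb"));T,S=d["top"],d["scene"]
def cr(P,x,y,sx,sy): return [((X+.5)/sx-.5+x,(Y+.5)/sy-.5+y) for X,Y in P]
def show(n,c,P,z):
    Q=np.array([onz(c,p,z)[:2] for p in P]);e=np.roll(Q,-1,0)-Q
    print(n,"mean",Q.mean(0).round(4),"edges",np.linalg.norm(e,axis=1).round(4),"ang",np.degrees(np.arctan2(e[:,1],e[:,0])).round(1))
show("handle",T,cr([(97,93),(178,82),(186,155),(107,164)],180,245,5,5),.148)
show("restTop",T,cr([(97,93),(270,65),(313,247),(125,268)],180,245,5,5),.05)
show("tray",T,cr([(32,103),(225,12),(365,192),(168,288)],328,230,400/120,300/110),.02)
show("tray scene",S,cr([(30,216),(272,262)],270,255,400/120,300/105),.02)
show("posts",T,cr([(127,174),(291,98)],328,230,400/120,300/110),.075)
p=cr([(193,32)],270,255,400/120,300/105)[0]; print("rim S",p,onz(S,p,.122))
p=cr([(213,130)],328,230,400/120,300/110)[0]; print("rim T",p,onz(T,p,.122))
p=cr([(148,24)],200,190,4,4)[0]; print("handle S",p,onz(S,p,.148))
# handle by colour
for n,c,q in(("T",T,(208,270)),("S",S,(238,215))):
    h=cv2.cvtColor(c["image"],cv2.COLOR_RGB2HSV);m=(h[...,0]<25)&(h[...,1]>60)&(h[...,2]>110)
    b=blob(m,q);ys,xs=np.nonzero(b);r=cv2.minAreaRect(np.c_[xs,ys].astype(np.float32));print(n,b.sum(),r)
    if n=="T":show("handle rect",T,cv2.boxPoints(r),.148)
for n,z,near,c in(("jam",.085,(298,177),T),("salt",.09,(424,164),T),("cup",.048,(204,194),T),("blue1",.14,(181,327),T),("blue2",.14,(248,322),T)):print(n,onz(c,near,z).round(3))
E
```

```text
handle mean [0.5309 0.1719] edges [0.0264 0.0242 0.0255 0.0236] ang [ -86.7 -175.9   92.     6.2]
restTop mean [0.5301 0.1705] edges [0.0632 0.0685 0.0673 0.0647] ang [ -85.2 -169.6   91.8    7.2]
tray mean [ 0.4995 -0.1331] edges [0.1279 0.145  0.128  0.1446] ang [ -64.5 -154.2  115.3   25.8]
tray scene mean [ 0.4338 -0.1669] edges [0.1275 0.1275] ang [-62.3 117.7]
posts mean [ 0.4998 -0.1324] edges [0.1009 0.1009] ang [-65.4 114.6]
rim S (327.55, 265.875) [ 0.49410512 -0.13514453  0.122     ]
rim T (391.55, 277.35) [ 0.49725123 -0.12729894  0.122     ]
handle S (236.625, 195.625) [0.53063832 0.17199073 0.148     ]
T 181 ((207.5, 269.0), (14.0, 13.0), 90.0)
handle rect mean [0.5314 0.1727] edges [0.0211 0.0229 0.021  0.0229] ang [-94.6 178.   85.4  -1.7]
S 200 ((234.56539916992188, 205.42691040039062), (13.769808769226074, 24.908445358276367), 15.255120277404785)
jam [0.698 0.016 0.085]
salt [ 0.703 -0.215  0.09 ]
cup [0.691 0.194 0.048]
blue1 [0.443 0.219 0.14 ]
blue2 [0.442 0.113 0.14 ]
```

```bash
cat >> h.py <<'E'
def rv(ydeg):
    a=np.radians((ydeg+90)/2);a-=np.pi if a>0 else 0
    return np.pi*np.array([np.cos(a),np.sin(a),0])
def snap(vision,tag):
    d={n:vision.read_camera(n) for n in("scene","top")};pickle.dump(d,open(f"cams{tag}.pkl","wb"));return d
E
python3 - <<'E'
from h import *
from station import manip,fingers,vision,job
o=rv(4);x,y=.531,.172
manip.move_to([x,y,.23],o);print(manip.get_joints(),manip.get_time_s())
manip.movel([x,y,.106],vel=.1);print(manip.get_position(),manip.get_wrist_force(),manip.get_time_s())
fingers.close_gripper();print(manip.get_opening(),manip.get_finger_force(),manip.get_wrist_force(),manip.get_wrist_torque(),manip.get_position(),manip.get_time_s())
d=snap(vision,"1")
t,s=[d[k]["image"][:,:,::-1] for k in("top","scene")]
cv2.imwrite("pics/grasp.png",np.hstack([cv2.resize(t[230:330,170:270],(400,400)),cv2.resize(s[160:270,190:300],(400,400))]))
E
```

```text
[2.49211045e-01 3.19019286e-01 1.49900432e+00 1.47045231e-04
 1.32353340e+00 1.77653315e-01] 1.75
[0.53127836 0.1720693  0.10658905] [ 0.10317443 -0.14485143  0.39252257] 3.1417
0.02536763843793883 59.02353644371033 [1.2815105  0.12410598 1.18115688] [ 0.01071434 -0.27195064 -0.00290453] [0.53122404 0.17206647 0.10623099] 3.7167
```

View pics/grasp.png

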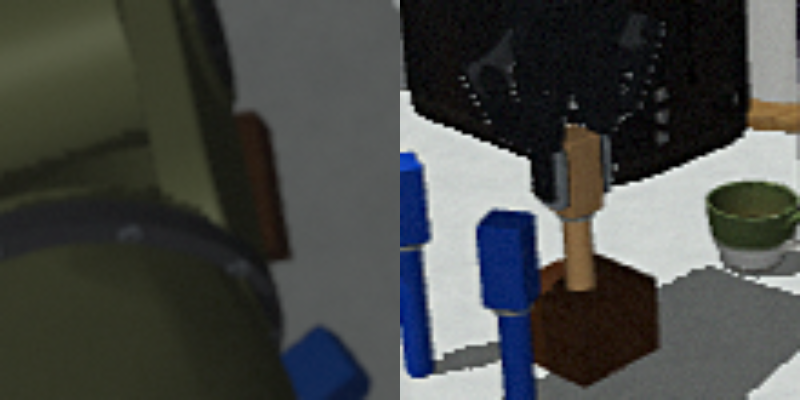

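The gripper holds the wooden handle squarely: handle at (575,170) in the scene half of the picture. The shaft is still upright in the block. Next I lift it, hover over the stand and look at the tip and funnel together.

```bash
python3 - <<'E'
from h import *
from station import manip,fingers,vision,job
o=rv(4);p=manip.get_position()
manip.movel([p[0],p[1],.28],vel=.12);print(manip.get_wrist_force(),manip.get_time_s())
manip.move_to([.497,-.131,.265],o)
manip.movel([.497,-.131,.140+.0983],vel=.1);manip.hold(.2)
print(manip.get_position(),manip.get_wrist_force(),manip.get_wrist_torque(),manip.get_joints(),manip.get_time_s())
d=snap(vision,"2");d0=pickle.load(open("cams0.pkl","rb"))
print("pred tip",proj(d["scene"],[.497,-.131,.140]))
s=d["scene"]["image"][:,:,::-1];s0=d0["scene"]["image"][:,:,::-1];t0=d0["top"]["image"][:,:,::-1]
z=lambda im,x,y,w,h:cv2.resize(im[y:y+h,x:x+w],(w*8,h*8),interpolation=cv2.INTER_CUBIC)
cv2.imwrite("pics/hover.png",np.vstack([np.hstack([z(s0,300,250,50,37),z(t0,365,258,50,37)]),np.hstack([z(s,300,220,50,37),z(s,300,250,50,37)])]))
E
```

```text
[ 0.25262202 -0.88723691 -0.46748486] 5.4167
[ 0.49726023 -0.1309271   0.23894869] [-1.54256572 -0.65842315 -1.79038018] [ 0.01474437  0.02145547 -0.0092916 ] [-3.28698434e-01  2.13289864e-01  1.61151717e+00  1.51296956e-05
  1.31577620e+00 -3.98760497e-01] 7.2
pred tip [327.30195447 255.14665663]
```

View pics/hover.png

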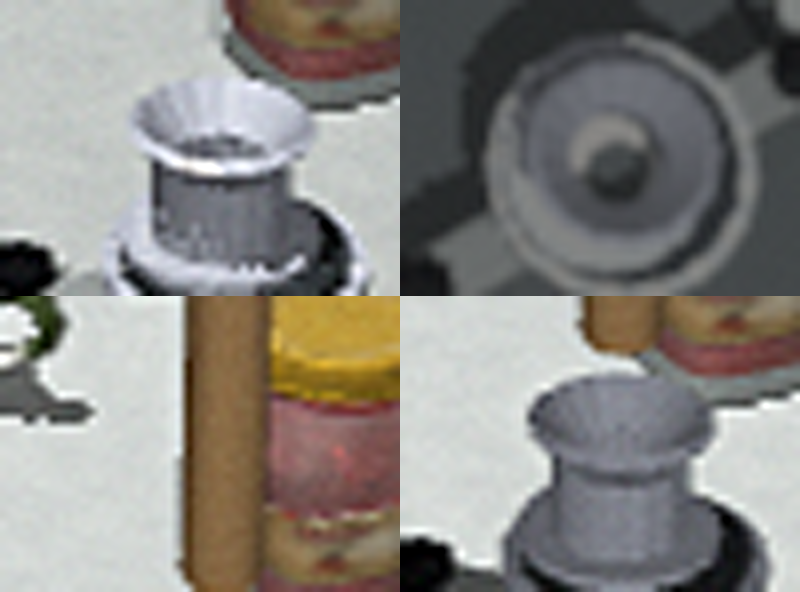

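The scene crops show the funnel rim centred at about (327.4,265.7). The tip sits just above it at (327.5,255), which matches the predicted tip pixel. In the top crop the rim is centred at about (392.3,274.6).

```bash
python3 - <<'E'
from h import *
d=pickle.load(open("cams0.pkl","rb"));T,S=d["top"],d["scene"]
print(onz(S,(327.45,265.65),.122),onz(T,(392.3,274.6),.122))
for z in(.12,.126):print(onz(S,(327.45,265.65),z)[:2],onz(T,(392.3,274.6),z)[:2])
A=np.vstack([(lambda u:[np.eye(3)-np.outer(u,u),o])(dd/np.linalg.norm(dd))[0] for o,dd in(ray(S,(327.45,265.65)),ray(T,(392.3,274.6)))])
b=np.concatenate([(np.eye(3)-np.outer(dd,dd)/(dd@dd))@o for o,dd in(ray(S,(327.45,265.65)),ray(T,(392.3,274.6)))])
print(np.linalg.lstsq(A,b,rcond=None)[0])
E
```

```text
[ 0.49451865 -0.13450493  0.122     ] [ 0.50174481 -0.12906702  0.122     ]
[ 0.49699955 -0.13216871] [ 0.50201409 -0.12938271]
[ 0.48955684 -0.13917738] [ 0.50120626 -0.12843565]
[ 0.50161613 -0.12917393  0.11709522]
```

```bash
cat > feel.py <<'E'
from h import *
from station import manip
def F(n=4):
    f=[]
    for _ in range(n): f.append(manip.get_wrist_force()); manip.hold(.01)
    return np.mean(f,0)
def feel(x,y,z0,z1,base,step=.0015,lim=2.5,hard=8,vel=.02,maxit=60):
    """tip z from z0 to z1; on contact shift along lateral force"""
    z=z0;log=[]
    for i in range(maxit):
        if z<=z1+1e-6: break
        zn=max(z-step,z1)
        manip.movel([x,y,zn+.0983],vel=vel); f=F()-base
        print(f"{manip.get_time_s():.2f} x{x*1e3:.1f} y{y*1e3:.1f} z{zn*1e3:.1f} act{((manip.get_position()-[x,y,zn+.0983])*1e3).round(1)} f{f.round(1)}")
        h=np.hypot(f[0],f[1])
        if h>lim or f[2]>lim+1:
            if max(h,f[2])>hard: print("HARD"); manip.movel([x,y,zn+.002+.0983],vel=vel); return x,y,zn+.002,False
            zn+=step*.5
            if h>1.2: x+=.0006*f[0]/h; y+=.0006*f[1]/h
            manip.movel([x,y,zn+.0983],vel=vel)
        z=zn
    return x,y,z,z<=z1+1e-6
E
python3 - <<'E'
from feel import *
x,y=.5008,-.1285
manip.movel([x,y,.130+.0983],vel=.05);manip.hold(.2)
b=[F(3) for _ in range(3)];print(np.round(b,2));b=np.mean(b,0);np.save("base.npy",b)
print(feel(x,y,.124,.106,b,maxit=25),manip.get_time_s())
E
```

```text
[[-0.28  0.25 -0.88]
 [ 0.39  0.18 -0.71]
 [ 0.42 -0.01 -0.57]]
8.50 x500.8 y-128.5 z122.5 act[ 0. -0.  0.] f[-0.3 -0.2  0.2]
8.78 x500.8 y-128.5 z121.0 act[0. 0. 0.] f[ 0.1 -0.2 -0.2]
9.07 x500.8 y-128.5 z119.5 act[-0.  -0.  -0.1] f[-0.3 -0.1  0. ]
9.35 x500.8 y-128.5 z118.0 act[-0.   0.  -0.1] f[-0.2 -0.1  0.1]
9.63 x500.8 y-128.5 z116.5 act[-0.   0.  -0.1] f[-0.4  0.1  0.1]
9.92 x500.8 y-128.5 z115.0 act[-0. -0. -0.] f[-0.5  0.   0.3]
10.20 x500.8 y-128.5 z113.5 act[-0. -0. -0.] f[-0.  -0.1 -0.2]
10.48 x500.8 y-128.5 z112.0 act[-0.   0.  -0.1] f[-0.  -0.1  0.1]
10.77 x500.8 y-128.5 z110.5 act[ 0.  -0.1  0.1] f[-0.8 -1.7  1.7]
11.05 x500.8 y-128.5 z109.0 act[ 0.  -0.3  0.6] f[-2.7 -2.1  7.2]
11.58 x500.3 y-128.9 z108.2 act[-0.1 -0.1 -0.2] f[-0.8 -2.2  0.7]
11.87 x500.3 y-128.9 z106.7 act[-0.1 -0.  -0.2] f[-1.3 -2.2 -0.9]
12.40 x500.0 y-129.4 z106.0 act[ 0.   0.1 -0.1] f[-0.4 -0.9 -0.5]
(np.float64(0.5000110997573765), np.float64(-0.12937986073974078), 0.106, True) 12.4
```

```bash
python3 - <<'E'
from feel import *
b=np.load("base.npy")
x,y,z,ok=feel(.4999,-.1297,.106,.085,b,step=.003,maxit=14)
print(ok)
if ok:
    pz=0
    for i in range(14):
        z-=.0007
        manip.movel([x,y,z+.0983],vel=.015);f=F(3)-b
        print(f"{manip.get_time_s():.2f} z{z*1e3:.1f} act{(manip.get_position()[2]-.0983)*1e3:.1f} f{f.round(1)}")
        if np.hypot(f[0],f[1])>2.5: x+=.0004*np.sign(f[0])*(abs(f[0])>1.2);y+=.0004*np.sign(f[1])*(abs(f[1])>1.2)
        if f[2]>17: break
print(x,y,z)
E
```

```text
12.73 x499.9 y-129.7 z103.0 act[-0.   0.  -0.1] f[-0.   0.1  0.5]
13.07 x499.9 y-129.7 z100.0 act[-0.   0.  -0.1] f[-0.   0.1  0.1]
13.40 x499.9 y-129.7 z97.0 act[-0.   0.  -0.1] f[ 0.3 -0.4  0.2]
13.73 x499.9 y-129.7 z94.0 act[-0.   0.  -0.1] f[-0.1 -0.3  0.3]
14.07 x499.9 y-129.7 z91.0 act[-0.  -0.  -0.1] f[-0.1 -0.2 -0.3]
14.40 x499.9 y-129.7 z88.0 act[-0.   0.  -0.1] f[-0.3  0.   0.2]
14.73 x499.9 y-129.7 z85.0 act[-0.   0.  -0.1] f[-0.3 -0.6  0.6]
True
15.01 z84.3 act84.3 f[-0.  -0.8 -0.1]
15.28 z83.6 act83.6 f[-0.1 -0.4  0.1]
15.56 z82.9 act82.9 f[-0.1  0.5 -0.5]
15.83 z82.2 act82.2 f[ 0.3 -0.2 -0.1]
16.11 z81.5 act81.5 f[-0.7  0.1 -0.8]
16.38 z80.8 act80.7 f[-0.4  0.1  0.1]
16.66 z80.1 act80.1 f[-0.8 -0.2 -0.1]
16.93 z79.4 act79.8 f[-1.7  0.1  5.8]
17.21 z78.7 act79.5 f[-1.9  0.7 10.2]
17.48 z78.0 act79.0 f[-2.1  1.5 11.6]
17.76 z77.3 act78.5 f[-1.4  0.9 12.3]
18.03 z76.6 act77.9 f[-0.9  0.2 13.5]
18.31 z75.9 act77.3 f[-1.   0.6 13.5]
18.58 z75.2 act76.6 f[-1.1 -0.  13.1]
0.4995 -0.1293 0.07519999999999992
```

```bash
python3 - <<'E'
from feel import *
from station import vision
b=np.load("base.npy");x,y,z=.4995,-.1293,.0752
while z>.0562:
    z-=.0007
    manip.movel([x,y,z+.0983],vel=.015);f=F(2)-b
    print(f"{manip.get_time_s():.2f} z{z*1e3:.1f} act{(manip.get_position()[2]-.0983)*1e3:.1f} f{f.round(1)}")
    if np.hypot(f[0],f[1])>3: x+=.0004*np.sign(f[0])*(abs(f[0])>1.2);y+=.0004*np.sign(f[1])*(abs(f[1])>1.2)
    if f[2]>19 or f[2]<3: break
manip.hold(.2);print(x,y,z,F()-b)
d=snap(vision,"3");t,s=[d[k]["image"][:,:,::-1] for k in("top","scene")]
cv2.imwrite("pics/push.png",cv2.resize(s[180:360,220:440],(660,540)))
E
```

```text
18.85 z74.5 act75.9 f[-0.6 -0.2 13.8]
19.12 z73.8 act75.3 f[-0.8  0.5 14.6]
19.38 z73.1 act74.6 f[-1.6  0.7 14. ]
19.65 z72.4 act73.8 f[-0.8  0.3 12.4]
19.92 z71.7 act73.2 f[-0.3 -0.7 13.7]
20.18 z71.0 act72.4 f[-0.9  0.2 13.2]
20.45 z70.3 act71.7 f[-1.1  0.5 13.6]
20.72 z69.6 act71.0 f[-1.1 -0.1 13.6]
20.98 z68.9 act70.3 f[-0.9  0.2 14. ]
21.25 z68.2 act69.7 f[-1.4  0.1 14.6]
21.52 z67.5 act68.9 f[-0.8  0.5 13.7]
21.78 z66.8 act68.2 f[-0.4  0.2 13.8]
22.05 z66.1 act67.5 f[-0.5  0.1 13.1]
22.32 z65.4 act66.8 f[-1.5 -0.2 13.2]
22.58 z64.7 act66.0 f[-1.1 -0.3 12.5]
22.85 z64.0 act65.3 f[-1.4 -0.1 12.5]
23.12 z63.3 act64.6 f[-0.7  0.6 12. ]
23.38 z62.6 act63.8 f[-0.6  0.4 11.1]
23.65 z61.9 act63.0 f[-0.   0.4 10.6]
23.92 z61.2 act62.0 f[0.4 0.2 6.5]
24.18 z60.5 act60.2 f[ 0.1 -0.3 -0.3]
0.4995 -0.1293 0.060499999999999894 [-0.04622171 -0.21324576  0.1581717 ]
```

View pics/push.png

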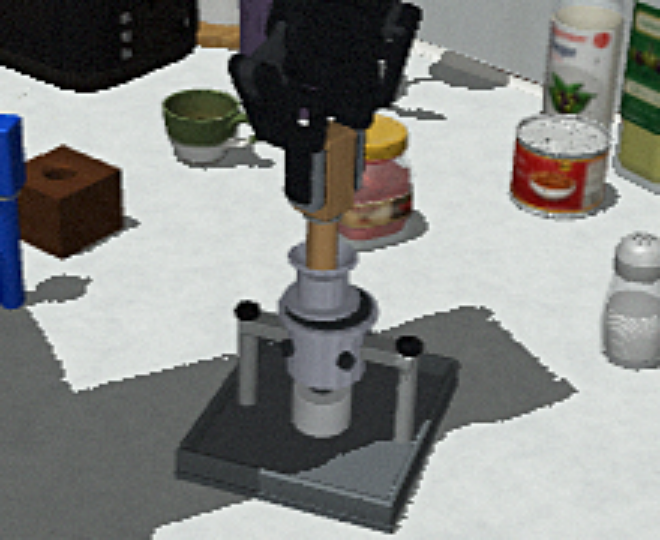

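The bush stands upright in the tray under the barrel (picture ~(322,410)) and the push force has dropped to zero. Next I withdraw the pusher and return it to its block.

```bash
python3 - <<'E'
from feel import *
from station import vision
b=np.load("base.npy")
for z in(.085,.1,.112):manip.movel([.4997,-.1294,z+.0983],vel=.04);print((F()-b).round(1))
manip.movel([.4997,-.1294,.175+.0983],vel=.1)
o=rv(4);x,y=.5312,.1721
manip.move_to([x,y,.28],o);manip.movel([x,y,.060+.0983],vel=.1);manip.hold(.2);b=F(8);print(b)
r=feel(x,y,.056,.018,b,step=.003,maxit=25,lim=3);print(r,manip.get_time_s())
if r[3]: print(feel(r[0],r[1],.018,.0095,b,step=.0015,maxit=8,lim=3))
d=snap(vision,"4");s=d["scene"]["image"][:,:,::-1]
cv2.imwrite("pics/back.png",cv2.resize(s[160:270,190:300],(550,550)))
E
```

```text
[ 0.1 -0.2  0.6]
[-0.9  0.4  0.1]
[-0.3 -0.1  0.2]
[ 0.11270616  0.0028132  -0.89668348]
30.47 x531.2 y172.1 z53.0 act[ 0.  0. -0.] f[ 0.2 -0.   0.9]
30.80 x531.2 y172.1 z50.0 act[-0.  -0.  -0.1] f[-0.4  0.4  0.6]
31.13 x531.2 y172.1 z47.0 act[-0.  -0.  -0.1] f[-0.1  0.1  0.4]
31.47 x531.2 y172.1 z44.0 act[-0.   0.  -0.1] f[-0.3 -0.5  0.2]
31.80 x531.2 y172.1 z41.0 act[-0.  -0.  -0.1] f[-0.8  0.1  0.1]
32.13 x531.2 y172.1 z38.0 act[-0.  -0.  -0.1] f[-0.5  0.2  0.2]
32.47 x531.2 y172.1 z35.0 act[-0.  -0.  -0.1] f[-0.5  0.2  1.3]
32.80 x531.2 y172.1 z32.0 act[-0.  -0.  -0.1] f[0.1 0.2 0.8]
33.13 x531.2 y172.1 z29.0 act[-0.  -0.  -0.1] f[0.5 0.3 0.3]
33.47 x531.2 y172.1 z26.0 act[-0.1 -0.  -0.1] f[-0.1  0.3  0.6]
33.80 x531.2 y172.1 z23.0 act[-0.  -0.  -0.1] f[-0.3  0.1  0.9]
34.13 x531.2 y172.1 z20.0 act[-0.  -0.  -0.1] f[ 0.2 -0.   0.3]
34.42 x531.2 y172.1 z18.0 act[-0.  -0.  -0.1] f[ 0.3 -0.4  0.3]
(0.5312, 0.1721, 0.018, True) 34.4167
34.70 x531.2 y172.1 z16.5 act[-0.  -0.  -0.1] f[-0.  -0.4  0.2]
34.98 x531.2 y172.1 z15.0 act[-0. -0. -0.] f[-0.4  0.6  0. ]
35.27 x531.2 y172.1 z13.5 act[-0.  -0.  -0.1] f[0.3 0.4 0.1]
35.55 x531.2 y172.1 z12.0 act[-0.  -0.  -0.1] f[-0.1  0.1  0.1]
35.83 x531.2 y172.1 z10.5 act[-0.  -0.  -0.1] f[-0.2  0.2  0.2]
36.12 x531.2 y172.1 z9.5 act[ 0. -0. -0.] f[-0.1  0.   0.3]
(0.5312, 0.1721, 0.0095, True)
```

View pics/back.png

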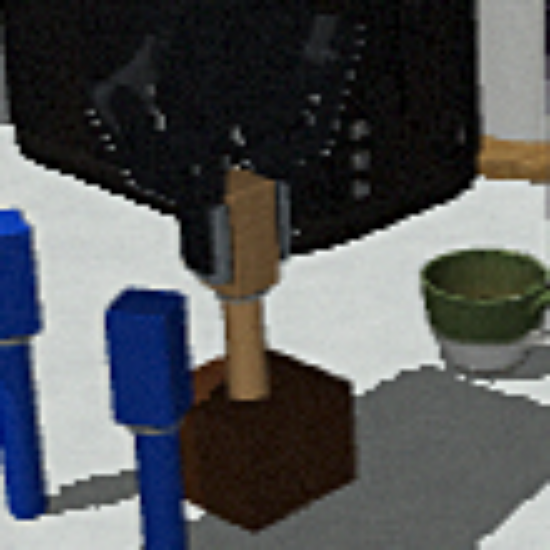

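The pusher is back in the block's hole and upright: shaft at (248,390) in the crop. Next I touch it down, release and retreat.

```bash
python3 - <<'E'
from feel import *
from station import vision,fingers
x,y=.5312,.1721;b=F(6);z=.0095
while z>.0055:
    z-=.0005;manip.movel([x,y,z+.0983],vel=.01);f=F(3)-b
    if f[2]>2:break
print(z,f)
fingers.gripper_open();manip.hold(.2);manip.movel([x,y,.24],vel=.1)
manip.move_to([.35,.35,.3],rv(40));manip.hold(.5);print(manip.get_time_s(),manip.get_wrist_force())
d=snap(vision,"5");t,s=[d[k]["image"][:,:,::-1] for k in("top","scene")]
cv2.imwrite("pics/end.png",np.hstack([cv2.resize(t[150:350,150:450],(400,267)),cv2.resize(s[160:360,170:470],(400,267))]))
E
```

```text
0.007499999999999998 [-1.47799271  0.39104196  5.38551831]
41.1917 [-0.75610673 -0.1379507  -0.6038201 ]
```

View pics/end.png

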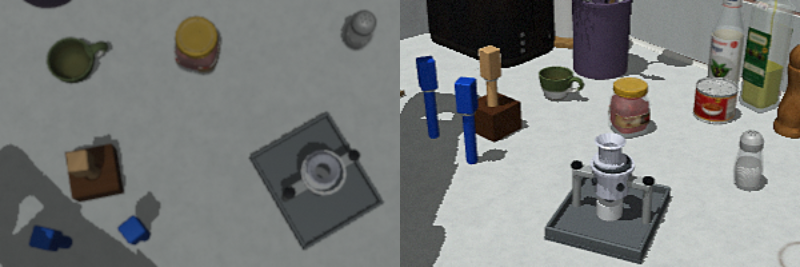

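The pusher stands free in its block at (490,85) in the scene half, the bush is in the tray at (608,208), and the jar, shaker and cup have not moved. Handing in.

```bash
python3 -c "
from station import job
print(job.finish_job())"
```

```text
the job is handed in; nothing more can be done
None
```

The bush is pressed out into the tray, the pusher stands released in its rest block, the bystanders have not moved, and the job was handed in at about 41 s (no verdict was returned).

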